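# Set the raking light and hold the blue tile up to it

## Robot

A 6-joint arm with a two-finger parallel gripper is mounted at the origin on the work surface. World frame = base frame: x ahead of the robot, y to its left, z up, the work surface at z = 0. Lengths are in m, angles in rad, forces in N, time in s.
With the tool pointing down it reaches from about 0.35 to 0.875 m from the base axis. Payload 15.5 kg.
Tool frame: the origin (TCP) lies midway between the tips of the shut fingers; the grasp point (between the pads) lies 19 mm behind it; z points along the fingers, y is the line along which they close (so a half turn about z gives the same grasp; the last joint's range is limited). The gripper opens to 85 mm and grips with 20 to 120 N. Pads are 22 mm wide; open, the fingers measure 114 mm over their backs; the gripper's body (76 mm by 85 mm) begins 54 mm behind the grasp point. The pads swing forward as they close: fully open they stand 13 mm farther back than shut.
Start: joints at [1.179, 0.494, 1.345, -0, 1.302, -0.096], TCP at [0.183, 0.598, 0.231] pointing down, gripper open.
Joint ranges: [-2.91, 2.91], [-0.82, 2.16], [0.22, 2.67], [-1.22, 4.37], [0.12, 2.79], [-3.08, 3.08]. Speed limits (rad/s): [1.89, 1.89, 2.57, 3.01, 3.01, 3.01].

## Interface

Orientations are given as a unit quaternion [w, x, y, z].
In Python, from station import r gives the robot as it stands.
- The arm moves only by the tool play_rows, never from a script. Its argument "rows" is a list that holds one entry, the list of rows, each a list of 7 numbers: the gripper's target within -1 to 1 (fully open at 1, half-way at 0, shut at -1), then the shift along the tool's x, y, z normalised to -1 to 1, where 1 is 0.2 m, then the turn, a rotation vector about the tool's x, y, z normalised to -1 to 1, where 1 is pi rad. In form: [[[fingers, tx, ty, tz, rx, ry, rz], ...]]. A call has 1 to 10 rows; each row is the pose to reach, as a shift and turn from the pose commanded when the call began, along the tool's axes at that moment, turning the shorter way round; what a row does not reach only later rows make up. A row lasts 1/10 s, in which the tool goes at most 50 mm and 8.59 degrees, less where a joint would pass 70% of its speed; a pose out of reach is approached as far as the arm can. A call with a number of a shift or a turn outside -1 to 1 is refused whole. A call with a gripper value outside its range is refused whole. The fingers move at their own pace and stop on an object; "force" is the grip in N (left out, the last holds). Time passes only in rows, so rows that repeat a pose let the fingers close. It gives the time, the measured TCP pose, the force, the opening and the grip force at its end, in the units of the state.
- r.get_obs(): the state, without advancing time (a new reading comes with each control period).
- r.capture(name): name is "scene" or "top"; returns a dict with "img" (480x640x3 uint8, blue, green, red), "depth" (480x640 float32, m along the optical axis (not along the pixel's ray), 0 where there is no reading), "K" (3x3 intrinsics, pixels), "dist" ([k1, k2, p1, p2, k3] as OpenCV has them; the pictures are not rectified), "R" (3x3) and "t" (3): a world point X has camera coordinates R X + t. Camera axes: x right, y down, z forward; pixel columns grow to the right and rows downward; lengths in m; the calibration is good to about 2 mm. A picture is of the moment at which its call begins.
- r.hand_in(): hands the job in; it is judged then, once.
The state is a dict: "clock": time; "joint_positions": joint angles; "qvel": joint speeds; "tau": joint torques, N m; "tool_pos": TCP position; "orientation": TCP orientation; "contact_force": force on the tool from outside, world axes, zero at the start; "moment": the same for the moment, N m; "finger_gap": opening from 0.0 (shut) to 1.0 (fully open); "gripper_force": force on a finger pad.
Only numpy, scipy, OpenCV 4.12 (cv2) and the standard library are available. Lean on these libraries where they do the work, as an engineer would, in place of code of your own. Each camera call takes 0.05 s, during which the arm holds its last target. There are 200 camera calls.

## Task

A glazed tile is to be looked at in raking light. First swing the red-tipped dimmer lever of the inspection stand to the yellow mark and let go of it; then draw the blue tile straight up out of the wooden rack, carry it over the white disc of the stand and hold it there about 20 cm above the bench, leaned back to about 45 degrees so that its blue glazed face looks obliquely upward. Finish while still holding the tile still in the gripper, with the lever still at its mark, and leave the other two tiles, the jar and the brass weight where they stand.

Things in the scene. Friction and masses are not known exactly. Their poses are not given: they have to be found in the camera images.
- blue_tile_center (a point): Centre (half-way up, mid-thickness) of the blue tile to be shown: a flat ceramic tile 10 mm thick (own x), 60 mm wide (own y), 90 mm tall (own z), about 110 g, standing on edge in one of the three slots of the rack. Own +x points out of its blue glazed face (gold border and ring), the other side is bare terracotta; own +z points to its top edge. In the rack its centre is 55 mm and its top edge 100 mm above the bench.
- green_tile_center (a point): Centre of the green-glazed tile, same size and axes, in another slot; to be left alone.
- white_tile_center (a point): Centre of the white-glazed tile, same size and axes, in another slot; to be left alone.
- rack: Fixed light-wood rack block, 70 mm (own x) by 300 mm (own y) by 40 mm high, origin at the centre of its underside on the bench. Three slots, open at the top and 30 mm deep, stand in a row along own y, 90 mm from centre to centre; each takes one tile, with about 1 mm play all round. 60 mm of each tile stands clear above the rack; neighbouring tiles are 30 mm apart edge to edge. The glazed faces look to the rack's +x side.
- disc (a point): Centre of the upper face of the white disc (110 mm across) on the base plate of the grey inspection stand, 15 mm above the bench. Axes are those of the stand (fixed; base plate 320 mm in x by 300 mm in y by 12 mm high). A lamp post 22 mm thick stands 142 mm in x and -110 mm in y from the disc; its lamp head, 40 mm thick, at most 310 mm above the bench, leans from the top of the post towards the disc but stays at least 100 mm from the disc's axis.
- dimmer (a joint): Angle of the dimmer lever, rad: 0 = off, leaning 0.75 rad from upright to the stand's -x side (white mark); it grows as the lever swings to +x; 0.75 = upright; 1.0 = at the yellow mark; 1.5 = end stop (black mark). The hinge has friction and stays where it is left; about 2 N at the tip moves it.
- dimmer_hinge (a point): Point on the lever's hinge axis, 60 mm above the bench, in the middle of the lever. The hinge axis is own y; axes are those of the stand. Black dimmer box below it (110 mm in x, 60 mm in y, top 52 mm above the bench). Two aluminium quadrant plates with the colour marks on their rims stand to both sides of the lever, reaching 45 mm from the hinge axis.
- dimmer_knob (a point): Centre of the red barrel at the lever's tip, 90 mm from the hinge axis: a cylinder 18 mm across and 24 mm long lying along the hinge axis (stand's y). Nothing stands within 30 mm of its flat ends. It moves with the lever on a 4 mm radius rod.
- jar_center (a point): Centre of a small closed jar, 44 mm across and 60 mm high, standing on the bench; to be left alone.
- weight_center (a point): Centre of a brass weight, 32 mm across and 48 mm high, standing on the bench; to be left alone.

How it is judged:
On the way, in this order (a step that is already met when the one before it is completed fails the run):
1. the dimmer lever is at the yellow mark and let go, the blue tile still in its slot (value of joint dimmer between 0.88 and 1.12 rad and contact force between dimmer and the fingers below 0.3 N and distance of blue_tile_center from where it was at the start of the episode below 0.02 m), for 0.2 s.
2. the blue tile is drawn up clear of the rack in the gripper (value of joint dimmer between 0.88 and 1.12 rad and height (world z) of blue_tile_center above 0.1 m and contact force between blue_tile and the fingers above 0.3 N and contact force between blue_tile and rack below 0.1 N), for 0.1 s.
At the end, for the whole second after the job is handed in: Lever within 0.12 rad of the yellow mark (1.0). Blue tile held still in the fingers, touching neither rack nor stand, its centre 150 to 270 mm above the bench and within 55 mm horizontally of the disc's centre, its glazed face looking up, its normal 32 to 58 degrees from straight up (value of joint dimmer between 0.88 and 1.12 rad and height (world z) of blue_tile_center between 0.15 and 0.27 m and horizontal distance between blue_tile_center and disc below 0.055 m and angle between blue_tile_center's own x axis and vertical between 0.55 and 1.02 rad and contact force between blue_tile and the fingers above 0.3 N and contact force between blue_tile and rack below 0.1 N and contact force between blue_tile and stand below 0.1 N and linear speed of blue_tile below 0.03 m/s and angular speed of blue_tile below 0.2 rad/s); the arm keeps its last pose, push and grip.
It fails at once if the green tile is disturbed (moved more than 25 mm) (distance of green_tile_center from where it was at the start of the episode above 0.025 m).
It fails at once if the white tile is disturbed (moved more than 25 mm) (distance of white_tile_center from where it was at the start of the episode above 0.025 m).
It fails at once if the jar is disturbed (moved more than 25 mm) (distance of jar_center from where it was at the start of the episode above 0.025 m).
It fails at once if the brass weight is disturbed (moved more than 25 mm) (distance of weight_center from where it was at the start of the episode above 0.025 m).
It also fails if it takes over 54 s, if anything falls off the work surface, if the arm or the gripper's body presses on something with over 40 N, if the wrist force passes 120 N, or if a joint passes its speed limit or range.

## Working session

There is one attempt and no reset: what is moved stays moved. The work goes in short steps, Python scripts to look and compute and a tool call to move; the robot and the scene stay as the last step left them, time stands still between calls to the robot, and variables do not carry over. Pictures are saved under pics/ and viewed, at most 10 in all, crops included, and the job is handed in when it is done.

Besides the shell and the picture viewer there is one more tool, called after ">>>" as name(argument=value, ...) on one line, values as JSON. play_rows: Moves the arm, as the interface text tells. Scaled input: -1 to 1 covers 0.2 m each way for a shift and pi rad each way for a turn. Its arguments: {"type":"object","properties":{"rows":{"type":"array","items":{"type":"array","items":{"type":"array","items":{"type":"number"}}}},"force":{"type":"number"}},"required":["rows"]}

```bash
mkdir -p pics; ls
cat > h.py <<'E'
import numpy as np,cv2,pickle
from station import r
def cap(n,fn=None):
    c=r.capture(n); pickle.dump(c,open(n+'.pkl','wb'))
    if fn: cv2.imwrite('pics/'+fn,c['img'])
    return c
def cloud(c):
    h,w=c['depth'].shape
    u,v=np.meshgrid(np.arange(w),np.arange(h))
    p=cv2.undistortPoints(np.stack([u,v],-1).reshape(-1,1,2).astype(np.float64),np.array(c['K']),np.array(c['dist'])).reshape(h,w,2)
    d=c['depth'][...,None].astype(float)
    X=np.concatenate([p*d,d],-1)
    W=(X-np.array(c['t']))@np.array(c['R'])
    W[c['depth']==0]=np.nan
    return W
E
python3 - <<'E'
from h import *
cap('scene','s1.png');c=cap('top','t1.png')
for n in('scene','top'):
    c=pickle.load(open(n+'.pkl','rb'));print(n,-np.array(c['R']).T@c['t'],np.array(c['R']).round(2).tolist())
print(r.get_obs())
E
```

```text
pics
scene [1.06442047 0.8430904  0.92206435] [[-0.85, 0.52, 0.0], [0.34, 0.56, -0.76], [-0.4, -0.65, -0.65]]
top [0.46908247 0.03338758 0.98469088] [[0.02, -1.0, 0.04], [-0.99, -0.03, -0.13], [0.13, -0.04, -0.99]]
{'clock': 0.1, 'joint_positions': array([ 1.17847995e+00,  4.94149786e-01,  1.34609085e+00,  7.34348509e-06,
        1.30249096e+00, -9.55077739e-02]), 'qvel': array([ 0.00097082,  0.00024938, -0.00194769,  0.00108609, -0.00018777,
       -0.00017843]), 'tau': array([ 1.73273802e-03, -8.83592963e+01, -3.84558427e+01, -3.75854756e-05,
        5.04245516e-03,  2.91864785e-05]), 'tool_pos': array([0.1826648 , 0.5973622 , 0.23073466]), 'orientation': array([-1.40962296e-04,  1.47861102e-01,  9.89007973e-01, -5.51758481e-04]), 'contact_force': array([-0.05812722,  0.18076333,  0.0858082 ]), 'moment': array([-0.03341614,  0.0094654 ,  0.00919379]), 'gripper_force': 0.0, 'finger_gap': 0.9982324154041667}
```

View pics/s1.png

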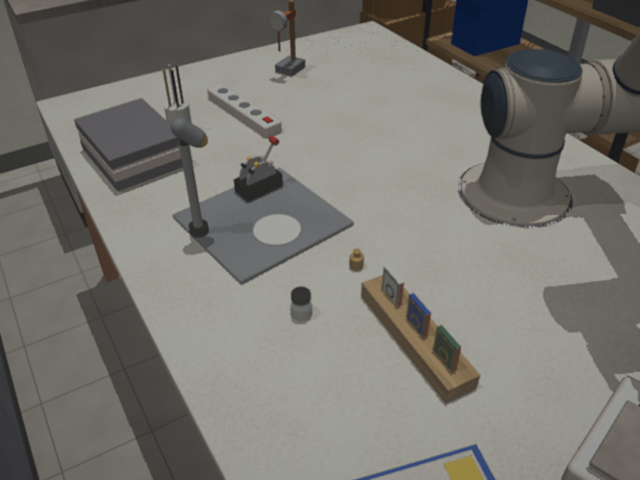

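View pics/t1.png

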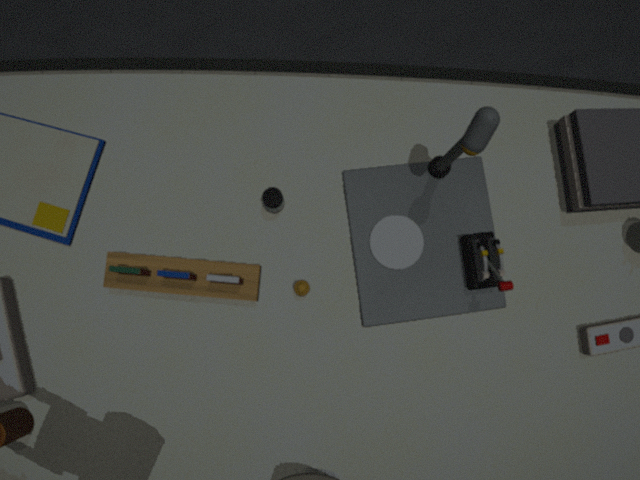

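The scene view shows the rack with the blue tile in the middle at (418,315), the disc at (277,230), and the red knob at (273,141) leaning toward the robot. In the top view the tile is at (175,274), the disc at (397,242), the knob at (505,286), the lamp at (480,130), the weight at (301,288) and the jar at (272,199).

```bash
cat > m.py <<'E'
from h import *
for n in('top','scene'):
    c=pickle.load(open(n+'.pkl','rb'));W=cloud(c);hsv=cv2.cvtColor(c['img'],cv2.COLOR_BGR2HSV)
    H,S,V=[hsv[...,i].astype(int) for i in range(3)]; z=W[...,2]
    reg=(abs(W[...,1])<0.7)&(W[...,0]>0.3)&(W[...,0]<0.9)
    def show(k,m):
        m=(m&reg).astype(np.uint8); q,l,s,_=cv2.connectedComponentsWithStats(m)
        if q<2: print(n,k,'none');return
        for i in [1+np.argmax(s[1:,4])]:
            P=W[l==i]; P=P[np.isfinite(P[:,2])]
            rc=cv2.minAreaRect(P[:,:2].astype(np.float32))
            print(n,k,len(P),s[i][:4],'mean',P.mean(0).round(4),'med',np.median(P,0).round(4),'z',np.percentile(P[:,2],[3,97]).round(3),'rect',np.round(rc[0],4),np.round(rc[1],4),round(rc[2],1))
    show('blue',(abs(H-112)<12)&(S>110)&(z>.03)&(z<.13)); show('bluetop',(abs(H-112)<12)&(S>80)&(z>.09)&(z<.12))
    show('green',(abs(H-70)<20)&(S>60)&(z>.05)&(z<.13))
    show('red',((H<8)|(H>172))&(S>150)&(z>.05)&(z<.2))
    show('yellow',(abs(H-27)<6)&(S>150)&(z>.05)&(z<.13))
    show('disc',(S<50)&(z>.008)&(z<.025)&(V>110))
    show('stand',(z>.006)&(z<.022))
    show('racktop',(H<25)&(S>60)&(z>.033)&(z<.047))
    show('dimbox',(V<60)&(z>.045)&(z<.06))
    show('tiles',(z>.085)&(z<.11)&(W[...,1]>0.05))
    show('brass',(H<30)&(S>110)&(z>.03)&(z<.055)&(W[...,1]<.15))
E
python3 m.py
```

```text
top blue 166 [158 271  31   8] mean [0.5139 0.2553 0.0992] med [0.5141 0.2549 0.1001] z [0.083 0.103] rect [0.5141 0.2559] [0.0558 0.0096] 87.6
top bluetop 171 [157 271  32   7] mean [0.5143 0.2556 0.1001] med [0.5144 0.2561 0.1001] z [0.097 0.103] rect [0.5144 0.2568] [0.0582 0.0099] 87.0
top green 150 [110 266  30   8] mean [0.5195 0.3456 0.0998] med [0.5195 0.3459 0.0998] z [0.097 0.103] rect [0.5193 0.346 ] [0.0545 0.0096] 87.1
top red 108 [498 281  15  10] mean [ 0.5047 -0.3365  0.1387] med [ 0.5052 -0.3359  0.1392] z [0.133 0.143] rect [ 0.5057 -0.3381] [0.0156 0.0227] 14.6
top yellow 37 [481 249   8   7] mean [ 0.5683 -0.3198  0.0888] med [ 0.5678 -0.3155  0.0998] z [0.051 0.104] rect [ 0.5709 -0.3245] [0.0124 0.0321] 9.7
top disc none
top stand 19998 [342 156 164 171] mean [ 0.6005 -0.2077  0.0123] med [ 0.6067 -0.2037  0.0123] z [0.009 0.016] rect [ 0.6027 -0.2234] [0.3215 0.3009] 8.3
top racktop 4680 [103 252 157  49] mean [0.5133 0.2531 0.0395] med [0.5103 0.2518 0.0395] z [0.036 0.043] rect [0.5142 0.2561] [0.3012 0.0706] 86.5
top dimbox 902 [465 232  34  58] mean [ 0.556
[... 1350 characters left out ...]
0.193   0.0138] med [ 0.622  -0.1867  0.0137] z [0.009 0.019] rect [ 0.6033 -0.2243] [0.3328 0.3156] 7.1
scene racktop 3045 [362 276 118 117] mean [0.5283 0.2849 0.041 ] med [0.5315 0.2935 0.0412] z [0.035 0.045] rect [0.5158 0.2584] [0.3027 0.0732] 86.7
scene dimbox 335 [234 170  48  23] mean [ 0.5724 -0.3108  0.0521] med [ 0.5819 -0.3074  0.0525] z [0.046 0.057] rect [ 0.561  -0.3255] [0.1079 0.0609] 8.7
scene tiles 343 [435 324  26  32] mean [0.5226 0.3495 0.0977] med [0.5236 0.3499 0.0998] z [0.086 0.105] rect [0.5203 0.3477] [0.0613 0.0145] 86.9
scene brass 76 [351 250  12  12] mean [0.5022 0.0293 0.0373] med [0.503  0.029  0.0341] z [0.03 0.05] rect [0.5015 0.0295] [0.0253 0.0238] 55.6
```

```bash
cat > mv.py <<'E'
from h import *
from scipy.spatial.transform import Rotation as Ro
def Rt(yaw,lean=0):
    """y axis of tool at yaw (deg), tool down, then leaned: y axis lifts by lean deg"""
    a=np.radians(yaw);y=np.array([np.cos(a),np.sin(a),0]);z=np.array([0,0,-1.]);x=np.cross(y,z)
    R=np.stack([x,y,z],1)
    return Ro.from_rotvec(-np.radians(lean)*x).as_matrix()@R if False else Ro.from_rotvec(np.radians(lean)*x*(1 if np.cross(x,y)[2]>0 else -1)).as_matrix()@R
def cur():
    o=r.get_obs();w,x,y,z=o['orientation'];return np.array(o['tool_pos']),Ro.from_quat([x,y,z,w]).as_matrix()
def chain(wps,start=None):
    p,R=start or cur()
    for P,R2 in wps:
        P=np.array(P);s=R.T@(P-p)/.2;t=Ro.from_matrix(R.T@R2).as_rotvec()/np.pi
        print(np.round(s,3).tolist(),np.round(t,3).tolist(),'' if abs(s).max()<=1 else 'TOO FAR');p,R=P,R2
E
python3 - <<'E'
from mv import *
p,R=cur();print(R.round(2).tolist())
chain([((.33,.46,.26),Rt(35)),((.42,.25,.26),Rt(-5)),((.45,.05,.26),Rt(-45)),((.45,-.14,.25),Rt(-81.7)),((.47,-.33,.25),Rt(-81.7))])
# stand geometry
for n in('top','scene'):
    W=cloud(pickle.load(open(n+'.pkl','rb')))
    m=(W[...,2]>.16)&(W[...,0]>.45)&(W[...,0]<.85)&(W[...,1]<0)&(W[...,1]>-.42)
    P=W[m];print(n,len(P),np.percentile(P,[1,50,99],axis=0).round(3).tolist())
    m=(W[...,2]>.06)&(W[...,0]>.45)&(W[...,0]<.66)&(W[...,1]<-.27)&(W[...,1]>-.42)
    P=W[m];P=P[np.argsort(P[:,0])];print(P[::max(1,len(P)//25)].round(3).tolist())
E
```

```text
[[-0.96, 0.29, -0.0], [0.29, 0.96, -0.0], [0.0, -0.0, -1.0]]
[-0.905, -0.441, -0.146] [-0.0, 0.0, 0.211] 
[-1.118, -0.234, 0.0] [0.0, 0.0, 0.222] TOO FAR
[-0.983, 0.237, 0.0] [0.0, 0.0, 0.222] 
[-0.672, 0.672, 0.05] [0.0, 0.0, 0.204] 
[-0.038, 0.954, 0.0] [0.0, 0.0, 0.0] 
top 1292 [[0.706, -0.265, 0.165], [0.735, -0.241, 0.286], [0.767, -0.222, 0.307]]
[[0.495, -0.331, 0.138], [0.5, -0.349, 0.14], [0.505, -0.334, 0.14], [0.511, -0.335, 0.139], [0.518, -0.319, 0.063], [0.523, -0.318, 0.066], [0.527, -0.316, 0.093], [0.531, -0.319, 0.09], [0.535, -0.317, 0.09], [0.539, -0.317, 0.092], [0.542, -0.348, 0.083], [0.545, -0.314, 0.083], [0.548, -0.314, 0.068], [0.551, -0.33, 0.078], [0.554, -0.346, 0.089], [0.558, -0.345, 0.095], [0.561, -0.311, 0.092], [0.564, -0.32, 0.098], [0.568, -0.311, 0.081], [0.571, -0.311, 0.092], [0.574, -0.31, 0.074], [0.579, -0.315, 0.089], [0.582, -0.309, 0.071], [0.586, -0.307, 0.088], [0.59, -0.347, 0.093], [0.599, -0.343, 0.073]]
scene 1119 [[0.71, -0.256, 0.163], [0.75, -0.239, 0.266], [0.771, -0.219, 0.307]]
[[0.496, -0.327, 0.135], [0.506, -0.324, 0.132], [0.512, -0.349, 0.135], [0.518, -0.34, 0.119], [0.524, -0.319, 0.066], [0.529, -0.315, 0.067], [0.532, -0.315, 0.062], [0.536, -0.319, 0.093], [0.539, -0.31, 0.073], [0.543, -0.314, 0.066], [0.547, -0.313, 0.089], [0.552, -0.348, 0.091], [0.556, -0.349, 0.098], [0.56, -0.313, 0.07], [0.564, -0.306, 0.095], [0.567, -0.309, 0.071], [0.57, -0.339, 0.085], [0.572, -0.31, 0.064], [0.575, -0.343, 0.102], [0.578, -0.31, 0.086], [0.582, -0.303, 0.086], [0.585, -0.338, 0.07], [0.588, -0.344, 0.068], [0.591, -0.307, 0.078], [0.595, -0.313, 0.068], [0.6, -0.337, 0.064]]
```

>>> play_rows(rows=[[[1,-0.9,-0.44,-0.15,0,0,0.21],[1,-0.9,-0.44,-0.15,0,0,0.21],[1,-0.9,-0.44,-0.15,0,0,0.21],[1,-0.9,-0.44,-0.15,0,0,0.21],[1,-0.9,-0.44,-0.15,0,0,0.21],[1,-0.9,-0.44,-0.15,0,0,0.21],[1,-0.9,-0.44,-0.15,0,0,0.21]]])

```text
clock: 0.8
tool_pos: [0.3288, 0.461, 0.261]
orientation: [-0.0, 0.459, 0.888, -0.0]
contact_force: [-0.3, -0.1, -0.6]
finger_gap: 0.999
gripper_force: 0.0
```

>>> play_rows(rows=[[[1,-1,-0.23,0,0,0,0.22],[1,-1,-0.23,0,0,0,0.22],[1,-1,-0.23,0,0,0,0.22],[1,-1,-0.23,0,0,0,0.22],[1,-1,-0.23,0,0,0,0.22],[1,-1,-0.23,0,0,0,0.22],[1,-1,-0.23,0,0,0,0.22]]])

```text
clock: 1.5
tool_pos: [0.4063, 0.272, 0.2611]
orientation: [-0.0, 0.732, 0.681, -0.0]
contact_force: [0.4, -0.2, 0.3]
finger_gap: 1.004
gripper_force: 0.0
```

>>> play_rows(rows=[[[1,-1,0.24,0,0,0,0.22],[1,-1,0.24,0,0,0,0.22],[1,-1,0.24,0,0,0,0.22],[1,-1,0.24,0,0,0,0.22],[1,-1,0.24,0,0,0,0.22],[1,-1,0.24,0,0,0,0.22],[1,-1,0.24,0,0,0,0.22]]])

```text
clock: 2.2
tool_pos: [0.4392, 0.0692, 0.2612]
orientation: [-0.0, 0.919, 0.394, -0.0]
contact_force: [0.2, 0.1, 0.6]
finger_gap: 1.002
gripper_force: 0.0
```

>>> play_rows(rows=[[[1,-0.7,0.7,0.05,0,0,0.2],[1,-0.7,0.7,0.05,0,0,0.2],[1,-0.7,0.7,0.05,0,0,0.2],[1,-0.7,0.7,0.05,0,0,0.2],[1,-0.7,0.7,0.05,0,0,0.2],[1,-0.7,0.7,0.05,0,0,0.2],[1,-0.7,0.7,0.05,0,0,0.2]]])

```text
clock: 2.9
tool_pos: [0.443, -0.1283, 0.2512]
orientation: [-0.0, 0.996, 0.09, -0.0]
contact_force: [-0.5, -0.3, -0.2]
finger_gap: 1.0
gripper_force: 0.0
```

Run:
```python
from mv import *
chain([((.505,-.3365,.22),Rt(-81.7)),((.505,-.3365,.108),Rt(-81.7))])
```

```text
[0.118, 1.08, 0.155] [-0.0, 0.0, 0.011] TOO FAR
[0.0, 0.0, 0.56] [0.0, 0.0, 0.0]
```

>>> play_rows(rows=[[[1,0.1,1.0,0.155,0,0,0.011],[1,0.1,1.0,0.155,0,0,0.011],[1,0.1,1.0,0.155,0,0,0.011],[1,0.1,1.0,0.155,0,0,0.011],[1,0.1,1.0,0.155,0,0,0.011],[1,0.1,1.0,0.155,0,0,0.011],[1,0.1,1.0,0.155,0,0,0.011],[1,0.1,1.0,0.155,0,0,0.011]]])

```text
clock: 3.7
tool_pos: [0.4975, -0.3217, 0.2208]
orientation: [-0.0, 0.997, 0.071, 0.0]
contact_force: [-0.1, -0.0, 1.0]
finger_gap: 1.004
gripper_force: 0.0
```

Run:
```python
from mv import *
chain([((.505,-.3365,.22),Rt(-81.7)),((.505,-.3365,.108),Rt(-81.7))])
c=cap('scene');i=c['img'][90:250,150:360];cv2.imwrite('pics/s2.png',cv2.resize(i,None,fx=3.5,fy=3.5,interpolation=cv2.INTER_CUBIC))
```

```text
[0.027, 0.079, 0.004] [-0.0, -0.0, -0.001] 
[0.0, 0.0, 0.56] [0.0, 0.0, 0.0]
```

View pics/s2.png

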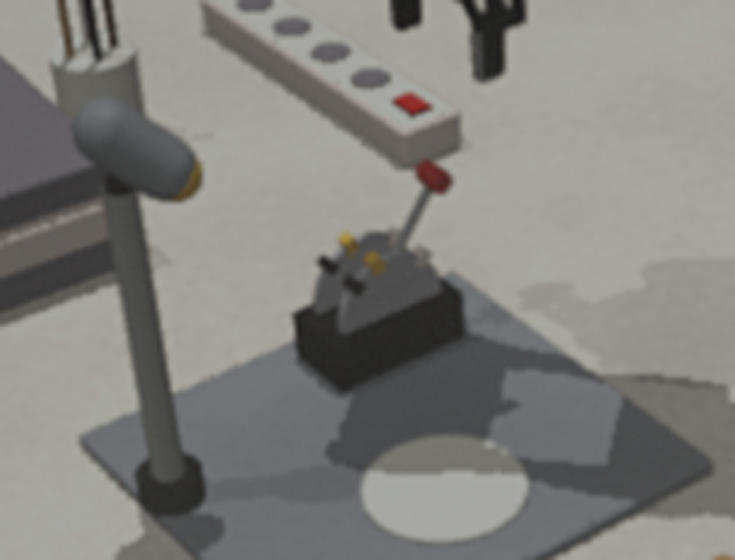

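The crop shows the red knob at (434,176), with the lever lined up with the white marks at (400,240). The yellow marks are at (347,243) and (374,263), and the open fingers are above the knob. Next I go down and grip it.

>>> play_rows(rows=[[[1,0.03,0.08,0,0,0,0],[1,0.03,0.08,0.2,0,0,0],[1,0.03,0.08,0.4,0,0,0],[1,0.03,0.08,0.56,0,0,0],[1,0.03,0.08,0.56,0,0,0]]], force=20)

```text
clock: 4.25
tool_pos: [0.5036, -0.3363, 0.1051]
orientation: [-0.002, 0.998, 0.07, -0.002]
contact_force: [0.6, 0.8, 0.1]
finger_gap: 1.001
gripper_force: 0.0
```

>>> play_rows(rows=[[[-1,0,0,0,0,0,0],[-1,0,0,0,0,0,0],[-1,0,0,0,0,0,0],[-1,0,0,0,0,0,0],[-1,0,0,0,0,0,0],[-1,0,0,0,0,0,0],[-1,0,0,0,0,0,0],[-1,0,0,0,0,0,0]]], force=20)

```text
clock: 5.05
tool_pos: [0.5054, -0.3389, 0.1092]
orientation: [0.0, 0.998, 0.07, 0.0]
contact_force: [-4.2, -0.8, 8.9]
finger_gap: 0.274
gripper_force: 25.6
```

Run:
```python
from mv import *
print(r.get_obs()['contact_force'])
a0=-.65; p,R=cur()
xs=np.array([np.cos(np.radians(8.3)),np.sin(np.radians(8.3)),0]);up=np.array([0,0,1])
for a in np.linspace(a0,.25,8)[1:]:
    d=.09*((np.sin(a)-np.sin(a0))*xs+(np.cos(a)-np.cos(a0))*up); print((R.T@d/.2).round(3))
c=cap('scene');i=c['img'][90:250,150:360];cv2.imwrite('pics/s3.png',cv2.resize(i,None,fx=3.5,fy=3.5,interpolation=cv2.INTER_CUBIC))
```

```text
[-4.16957194 -0.84345974  8.85576074]
[ 0.048 -0.    -0.032]
[ 0.1   -0.    -0.057]
[ 0.155 -0.001 -0.076]
[ 0.211 -0.001 -0.088]
[ 0.269 -0.001 -0.092]
[ 0.327 -0.002 -0.088]
[ 0.384 -0.002 -0.078]
```

View pics/s3.png

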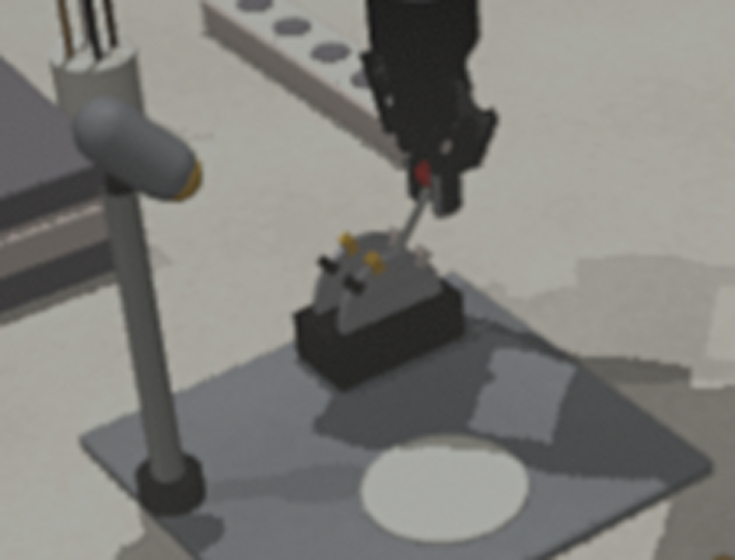

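The fingers hold the red knob at (424,172), so I swing it along the arc.

>>> play_rows(rows=[[[-1,0.05,0,-0.032,0,0,0],[-1,0.1,0,-0.057,0,0,0],[-1,0.155,0,-0.076,0,0,0],[-1,0.21,0,-0.088,0,0,0],[-1,0.27,0,-0.092,0,0,0],[-1,0.33,0,-0.088,0,0,0],[-1,0.385,0,-0.078,0,0,0],[-1,0.385,0,-0.078,0,0,0],[-1,0.385,0,-0.078,0,0,0]]])

```text
clock: 6.0
tool_pos: [0.5829, -0.3276, 0.1239]
orientation: [0.0, 0.998, 0.07, 0.001]
contact_force: [1.3, 2.1, 3.0]
finger_gap: 0.278
gripper_force: 23.7
```

Run:
```python
from mv import *
c=cap('scene');i=c['img'][90:250,150:360];cv2.imwrite('pics/s4.png',cv2.resize(i,None,fx=3.5,fy=3.5,interpolation=cv2.INTER_CUBIC))
c=cap('top')
for n in('top','scene'):
    c=pickle.load(open(n+'.pkl','rb'));W=cloud(c);h=cv2.cvtColor(c['img'],cv2.COLOR_BGR2HSV);z=W[...,2]
    g=(abs(W[...,0]-.57)<.09)&(abs(W[...,1]+.33)<.08)
    for k,m in(('red',((h[...,0]<8)|(h[...,0]>172))&(h[...,1]>120)&(z>.09)&(z<.2)&g),('yel',(abs(h[...,0].astype(int)-26)<7)&(h[...,1]>120)&(z>.08)&g)):
        print(n,k,m.sum(),np.percentile(W[m],[5,50,95],axis=0).round(4).tolist() if m.sum() else '')
```

```text
top red 12 [[0.5629, -0.3206, 0.1508], [0.5657, -0.3084, 0.1728], [0.5679, -0.298, 0.1922]]
top yel 53 [[0.5611, -0.3463, 0.0942], [0.5675, -0.3143, 0.1004], [0.5778, -0.2766, 0.2828]]
scene red 2 [[0.5851, -0.3332, 0.1522], [0.5851, -0.333, 0.1535], [0.5851, -0.3329, 0.1548]]
scene yel 17 [[0.5655, -0.338, 0.0975], [0.5692, -0.3136, 0.1016], [0.5748, -0.3058, 0.1057]]
```

View pics/s4.png

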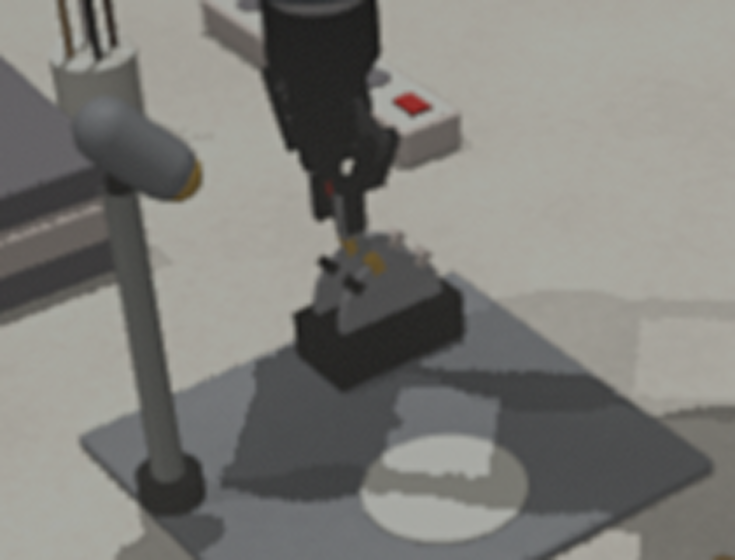

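The lever seems to lie between the yellow marks at (349,246) and (374,263). I let go, rise, and check.

>>> play_rows(rows=[[[0.3,0,0,0,0,0,0],[0.3,0,0,0,0,0,0],[0.3,0,0,0,0,0,0],[0.3,0,0,0,0,0,0],[0.3,0,0,-0.15,0,0,0],[0.3,0,0,-0.35,0,0,0],[0.3,0,0,-0.5,0,0,0],[0.3,-0.4,0,-0.6,0,0,0],[0.3,-0.7,0,-0.6,0,0,0],[0.3,-0.7,0,-0.6,0,0,0]]])

```text
clock: 7.1
tool_pos: [0.441, -0.3473, 0.2444]
orientation: [0.0, 0.998, 0.07, 0.0]
contact_force: [0.1, -1.7, 0.8]
finger_gap: 0.647
gripper_force: 0.0
```

Run:
```python
from mv import *
c=cap('scene');i=c['img'][90:250,150:360];cv2.imwrite('pics/s5.png',cv2.resize(i,None,fx=3.5,fy=3.5,interpolation=cv2.INTER_CUBIC))
c=cap('top')
for n in('top','scene'):
    c=pickle.load(open(n+'.pkl','rb'));W=cloud(c);h=cv2.cvtColor(c['img'],cv2.COLOR_BGR2HSV);z=W[...,2]
    g=(abs(W[...,0]-.57)<.09)&(abs(W[...,1]+.33)<.06)
    for k,m in(('red',((h[...,0]<8)|(h[...,0]>172))&(h[...,1]>130)&(z>.12)&(z<.17)&g),):
        print(n,k,m.sum(),np.percentile(W[m],[5,50,95],axis=0).round(4).tolist() if m.sum() else '')
        if m.sum(): print(cv2.minAreaRect(W[m][:,:2].astype(np.float32)))
print(r.get_obs()['contact_force'])
```

```text
top red 113 [[0.5678, -0.3372, 0.1492], [0.5747, -0.3264, 0.1557], [0.5813, -0.317, 0.159]]
((0.574901282787323, -0.32751980423927307), (0.016350554302334785, 0.02266790345311165), 4.361004829406738)
scene red 41 [[0.5734, -0.3335, 0.1503], [0.5795, -0.3215, 0.1557], [0.5833, -0.3152, 0.1599]]
((0.5768336653709412, -0.32725271582603455), (0.014468343928456306, 0.024594269692897797), 3.4445230960845947)
[0.5914858  0.07476438 0.31261488]
```

View pics/s5.png

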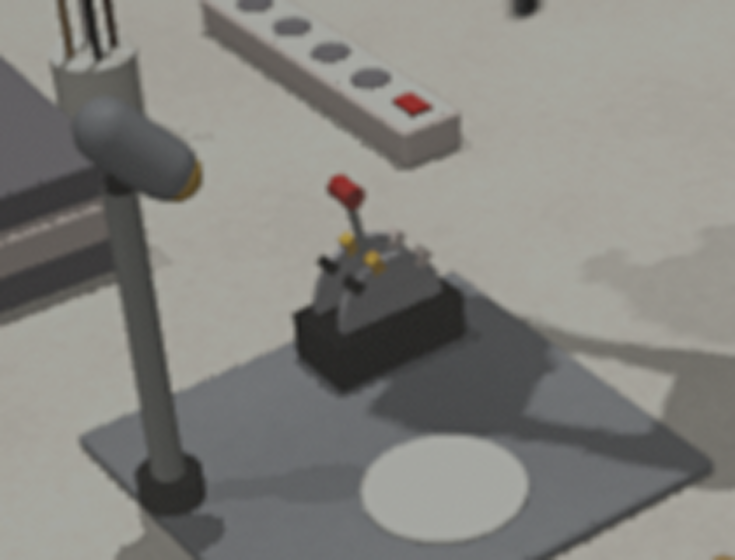

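The freed lever, with its knob at (346,191), points near the yellow marks. The estimate is about 0.93 rad, which is close to the edge, so I'll nudge it about 5 mm in +x from behind with shut fingers.

Run:
```python
from mv import *
chain([((.528,-.334,.2444),Rt(-81.7)),((.528,-.334,.13),Rt(-81.7)),((.562,-.3293,.13),Rt(-81.7))])
```

```text
[0.451, -0.007, 0.001] [-0.0, 0.0, -0.002] 
[0.0, 0.0, 0.572] [0.0, 0.0, 0.0] 
[0.172, 0.001, 0.0] [0.0, 0.0, 0.0]
```

>>> play_rows(rows=[[[-1,0.45,0,0,0,0,0],[-1,0.45,0,0,0,0,0],[-1,0.45,0,0,0,0,0],[-1,0.45,0,0.15,0,0,0],[-1,0.45,0,0.3,0,0,0],[-1,0.45,0,0.45,0,0,0],[-1,0.45,0,0.57,0,0,0],[-1,0.45,0,0.57,0,0,0]]])

```text
clock: 8.0
tool_pos: [0.5305, -0.3337, 0.1268]
orientation: [-0.002, 0.998, 0.07, -0.002]
contact_force: [-0.8, -0.6, -0.2]
finger_gap: -0.004
gripper_force: 0.0
```

>>> play_rows(rows=[[[-1,0.05,0,0,0,0,0],[-1,0.1,0,0,0,0,0],[-1,0.13,0,0,0,0,0],[-1,0.15,0,0,0,0,0],[-1,0.17,0,0,0,0,0],[-1,0.17,0,0,0,0,0],[-1,0.17,0,0,0,0,0]]])

```text
clock: 8.7
tool_pos: [0.5659, -0.33, 0.13]
orientation: [-0.0, 0.998, 0.07, 0.0]
contact_force: [-1.1, -0.1, -0.4]
finger_gap: -0.0
gripper_force: 0.0
```

```bash
cat > red.py <<'E'
from mv import *
cap('scene');cap('top')
for n in('top','scene'):
    c=pickle.load(open(n+'.pkl','rb'));W=cloud(c);h=cv2.cvtColor(c['img'],cv2.COLOR_BGR2HSV);z=W[...,2]
    g=(abs(W[...,0]-.57)<.09)&(abs(W[...,1]+.33)<.06)
    m=((h[...,0]<8)|(h[...,0]>172))&(h[...,1]>130)&(z>.12)&(z<.17)&g
    print(n,m.sum(),np.percentile(W[m],[5,50,95],axis=0).round(4).tolist(),cv2.minAreaRect(W[m][:,:2].astype(np.float32))) if m.sum() else print(n)
print(r.get_obs()['contact_force'])
E
python3 red.py
```

```text
top 84 [[0.5789, -0.334, 0.1462], [0.5859, -0.3223, 0.153], [0.5913, -0.3149, 0.1561]] ((0.5842925310134888, -0.3252376914024353), (0.014293432235717773, 0.022022638469934464), 2.1039485931396484)
scene 46 [[0.5824, -0.3326, 0.1454], [0.5893, -0.3192, 0.1524], [0.5952, -0.3112, 0.1571]] ((0.5877987146377563, -0.32161325216293335), (0.016135323792696, 0.028270725160837173), 4.192044258117676)
[ 0.06199567 -0.16829146 -0.66412308]
```

>>> play_rows(rows=[[[-1,-0.2,0,0,0,0,0],[-1,-0.3,0,-0.1,0,0,0],[-1,-0.4,0,-0.3,0,0,0],[-1,-0.6,0,-0.5,0,0,0],[-1,-0.7,0,-0.6,0,0,0],[-1,-0.7,0,-0.6,0,0,0]]])

```text
clock: 9.4
tool_pos: [0.4257, -0.3509, 0.2536]
orientation: [0.002, 0.998, 0.069, 0.001]
contact_force: [0.3, 0.7, -0.3]
finger_gap: 0.002
gripper_force: 0.0
```

```bash
python3 red.py
cat > ang.py <<'E'
from mv import *
yaw=np.radians(8.3);xs=np.array([np.cos(yaw),np.sin(yaw),0]);ys=np.array([-xs[1],xs[0],0])
P0=np.array([.5765,-.3273,.15])  # in the lever plane
ims=[]
for n in('top','scene'):
    c=pickle.load(open(n+'.pkl','rb'));W=cloud(c);h=cv2.cvtColor(c['img'],cv2.COLOR_BGR2HSV);z=W[...,2]
    g=(abs(W[...,0]-.57)<.09)&(abs(W[...,1]+.33)<.06)
    R,t=np.array(c['R']),np.array(c['t']);C=-R.T@t
    def plane(uv):
        q=cv2.undistortPoints(np.array([[uv]],float),np.array(c['K']),np.array(c['dist'])).ravel();d=R.T@np.array([*q,1])
        return C+d*((P0-C)@ys)/(d@ys)
    m=((h[...,0]<8)|(h[...,0]>172))&(h[...,1]>100)&(z>.12)&(z<.17)&g
    v,u=np.nonzero(m);K=plane((u.mean(),v.mean()))
    y=(abs(h[...,0].astype(int)-26)<8)&(h[...,1]>100)&(z>.085)&g
    q,l,s,ce=cv2.connectedComponentsWithStats(y.astype(np.uint8),connectivity=8);ok=[i for i in range(1,q) if s[i,4]>=3]
    print(n,[(ce[i].round(1).tolist(),s[i,4]) for i in ok])
    for i in ok: print('  yel 3d',np.median(W[l==i],0).round(4))
    print('  red',K.round(4), 'xs',round(K@xs,4))
    if n=='scene' and len(ok)>=2:
        M=plane(np.mean([ce[i] for i in ok[:2]],0));hx=M@xs-np.tan(.25)*(M[2]-.06)
        print('  mark',M.round(4),'xs',round(M@xs,4),'hx',round(hx,4),'a',np.arcsin((K@xs-hx)/.09)+.75,np.arctan2(K@xs-hx,K[2]-.06)+.75)
E
python3 ang.py
python3 -c "
import cv2,pickle
c=pickle.load(open('scene.pkl','rb'));cv2.imwrite('pics/s6.png',cv2.resize(c['img'][130:210,220:300],None,fx=7,fy=7,interpolation=cv2.INTER_CUBIC))"
```

```text
top 115 [[0.5785, -0.3361, 0.1469], [0.5846, -0.3243, 0.1529], [0.5916, -0.315, 0.1559]] ((0.5851274132728577, -0.326305627822876), (0.01490733865648508, 0.023844411596655846), 7.934748649597168)
scene 43 [[0.5841, -0.3309, 0.148], [0.5899, -0.3201, 0.1537], [0.5946, -0.313, 0.1568]] ((0.5906425714492798, -0.32405886054039), (0.012488794513046741, 0.024133767932653427), 16.050460815429688)
[0.11045132 0.42101883 0.05016954]
top [([499.6, 251.3], np.int32(32)), ([483.9, 253.0], np.int32(39))]
  yel 3d [ 0.5701 -0.3437  0.1008]
  yel 3d [ 0.5658 -0.313   0.1011]
  red [ 0.5853 -0.326   0.1495] xs 0.5321
scene [([247.8, 158.0], np.int32(4)), ([256.4, 164.5], np.int32(20))]
  yel 3d [ 0.5749 -0.3445  0.1025]
  yel 3d [ 0.5672 -0.3109  0.1005]
  red [ 0.5875 -0.3257  0.1492] xs 0.5344
  mark [ 0.5709 -0.3281  0.1018] xs 0.5175 hx 0.5068 a 1.0609428996488033 1.049436479585594
```

View pics/s6.png

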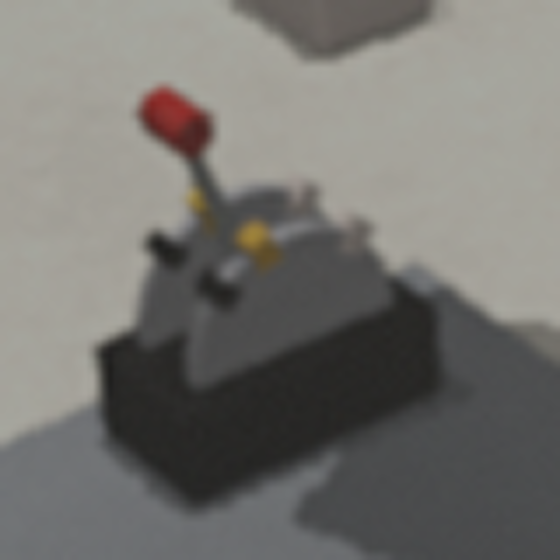

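Scene view: knob at (177,120), yellow marks at (203,207) and (258,243). The lever passes just by the marks, at about 1.05 rad (0.96–1.07 across the estimates), which is inside the band. On to the tile.

Run:
```python
from mv import *
chain([((.44,-.16,.25),Rt(-55)),((.46,.02,.25),Rt(-28)),((.50,.18,.25),Rt(-3.2)),((.5148,.2567,.15),Rt(-3.2))])
```

```text
[0.196, -0.932, 0.001] [0.0, -0.0, -0.15] 
[0.598, -0.68, 0.0] [0.0, 0.0, -0.15] 
[0.8, -0.199, 0.0] [0.0, 0.0, -0.138] 
[0.387, 0.052, 0.5] [0.0, 0.0, 0.0]
```

>>> play_rows(rows=[[[1,0.196,-0.93,0,0,0,-0.15],[1,0.196,-0.93,0,0,0,-0.15],[1,0.196,-0.93,0,0,0,-0.15],[1,0.196,-0.93,0,0,0,-0.15],[1,0.196,-0.93,0,0,0,-0.15],[1,0.196,-0.93,0,0,0,-0.15],[1,0.196,-0.93,0,0,0,-0.15]]])

```text
clock: 10.2
tool_pos: [0.4403, -0.1605, 0.2493]
orientation: [-0.0, 0.954, 0.301, -0.0]
contact_force: [0.6, -1.0, -0.2]
finger_gap: 1.002
gripper_force: 0.0
```

>>> play_rows(rows=[[[1,0.6,-0.68,0,0,0,-0.15],[1,0.6,-0.68,0,0,0,-0.15],[1,0.6,-0.68,0,0,0,-0.15],[1,0.6,-0.68,0,0,0,-0.15],[1,0.6,-0.68,0,0,0,-0.15],[1,0.6,-0.68,0,0,0,-0.15],[1,0.6,-0.68,0,0,0,-0.15]]])

```text
clock: 10.9
tool_pos: [0.4605, 0.019, 0.2496]
orientation: [0.0, 0.858, 0.514, -0.0]
contact_force: [0.0, -0.0, 0.7]
finger_gap: 0.994
gripper_force: 0.0
```

>>> play_rows(rows=[[[1,0.8,-0.2,0,0,0,-0.138],[1,0.8,-0.2,0,0,0,-0.138],[1,0.8,-0.2,0,0,0,-0.138],[1,0.8,-0.2,0,0,0,-0.138],[1,0.8,-0.2,0,0,0,-0.138],[1,0.8,-0.2,0,0,0,-0.138],[1,0.8,-0.2,0,0,0,-0.138]]])

```text
clock: 11.6
tool_pos: [0.4999, 0.1786, 0.2498]
orientation: [-0.0, 0.727, 0.686, -0.0]
contact_force: [-0.1, 0.2, 0.4]
finger_gap: 0.999
gripper_force: 0.0
```

Run:
```python
from mv import *
print(r.get_obs()['joint_positions'].round(2));chain([((.5148,.2567,.17),Rt(-3.2)),((.5148,.2567,.056),Rt(-3.2))])
```

```text
[ 0.23  0.34  1.55 -0.    1.25  0.29]
[0.394, 0.052, 0.399] [-0.0, 0.0, -0.001] 
[0.0, 0.0, 0.57] [0.0, 0.0, 0.0]
```

>>> play_rows(rows=[[[1,0.394,0.052,0.2,0,0,0],[1,0.394,0.052,0.4,0,0,0],[1,0.394,0.052,0.4,0,0,0],[1,0.394,0.052,0.4,0,0,0],[1,0.394,0.052,0.4,0,0,0],[1,0.394,0.052,0.6,0,0,0],[1,0.394,0.052,0.8,0,0,0],[1,0.394,0.052,0.97,0,0,0],[1,0.394,0.052,0.97,0,0,0],[1,0.394,0.052,0.97,0,0,0]]])

```text
clock: 12.6
tool_pos: [0.5156, 0.2578, 0.0577]
orientation: [0.0, 0.727, 0.687, 0.001]
contact_force: [-0.7, 0.6, 0.4]
finger_gap: 1.006
gripper_force: 0.0
```

>>> play_rows(rows=[[[-1,0,0,0,0,0,0],[-1,0,0,0,0,0,0],[-1,0,0,0,0,0,0],[-1,0,0,0,0,0,0],[-1,0,0,0,0,0,0],[-1,0,0,0,0,0,0],[-1,0,0,0,0,0,0],[-1,0,0,0,0,0,0],[-1,0,0,0,0,0,0]]], force=50)

```text
clock: 13.5
tool_pos: [0.5148, 0.2585, 0.0562]
orientation: [0.0, 0.726, 0.687, 0.0]
contact_force: [-0.6, -0.6, 7.3]
finger_gap: 0.114
gripper_force: 49.1
```

>>> play_rows(rows=[[[-1,0,0,-0.05,0,0,0],[-1,0,0,-0.1,0,0,0],[-1,0,0,-0.2,0,0,0],[-1,0,0,-0.3,0,0,0],[-1,0,0,-0.4,0,0,0],[-1,0,0,-0.5,0,0,0],[-1,0,0,-0.65,0,0,0],[-1,0,0,-0.8,0,0,0],[-1,0,0,-0.95,0,0,0],[-1,0,0,-0.95,0,0,0]]])

```text
clock: 14.5
tool_pos: [0.5163, 0.2591, 0.2507]
orientation: [0.001, 0.726, 0.687, 0.003]
contact_force: [-0.3, 0.0, -1.0]
finger_gap: 0.113
gripper_force: 48.9
```

Run:
```python
from mv import *
print(Rt(-15,45).round(2).tolist())
chain([((.50,.08,.245),Rt(-10)),((.53,-.06,.235),Rt(-15,20)),((.592,-.166,.21),Rt(-15,45))])
c=cap('scene','s7.png')
```

```text
[[0.26, 0.68, 0.68], [0.97, -0.18, -0.18], [-0.0, 0.71, -0.71]]
[-0.899, -0.033, 0.026] [0.002, -0.001, 0.038] 
[-0.663, 0.269, 0.05] [-0.111, -0.005, 0.027] 
[-0.432, 0.368, 0.267] [-0.139, -0.0, -0.0]
```

View pics/s7.png

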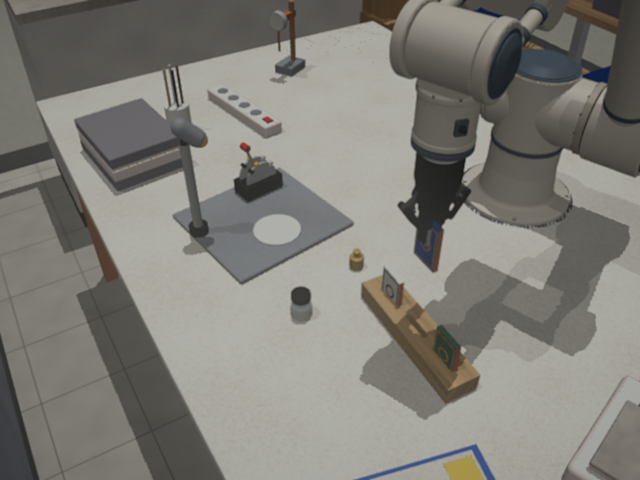

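The tile is held at (428,245), blue face to +x; the other tiles, jar and weight are undisturbed. I carry it to the disc, leaning it on the way.

>>> play_rows(rows=[[[-1,-0.9,-0.03,0.03,0,0,0.038],[-1,-0.9,-0.03,0.03,0,0,0.038],[-1,-0.9,-0.03,0.03,0,0,0.038],[-1,-0.9,-0.03,0.03,0,0,0.038],[-1,-0.9,-0.03,0.03,0,0,0.038],[-1,-0.9,-0.03,0.03,0,0,0.038],[-1,-0.9,-0.03,0.03,0,0,0.038]]])

```text
clock: 15.25
tool_pos: [0.4987, 0.0797, 0.2396]
orientation: [-0.0, 0.766, 0.643, -0.0]
contact_force: [-0.3, 0.4, -0.9]
finger_gap: 0.109
gripper_force: 48.8
```

>>> play_rows(rows=[[[-1,-0.66,0.27,0.05,-0.11,0,0.027],[-1,-0.66,0.27,0.05,-0.11,0,0.027],[-1,-0.66,0.27,0.05,-0.11,0,0.027],[-1,-0.66,0.27,0.05,-0.11,0,0.027],[-1,-0.66,0.27,0.05,-0.11,0,0.027],[-1,-0.66,0.27,0.05,-0.11,0,0.027],[-1,-0.66,0.27,0.05,-0.11,0,0.027]]])

```text
clock: 15.95
tool_pos: [0.5295, -0.059, 0.23]
orientation: [0.131, 0.78, 0.601, 0.111]
contact_force: [-0.3, 0.1, -1.1]
finger_gap: 0.112
gripper_force: 49.1
```

>>> play_rows(rows=[[[-1,-0.1,0.09,0.06,-0.03,0,0],[-1,-0.2,0.18,0.13,-0.06,0,0],[-1,-0.3,0.27,0.2,-0.09,0,0],[-1,-0.43,0.37,0.27,-0.14,0,0],[-1,-0.43,0.37,0.27,-0.14,0,0],[-1,-0.43,0.37,0.27,-0.14,0,0],[-1,-0.43,0.37,0.27,-0.14,0,0],[-1,-0.43,0.37,0.27,-0.14,0,0],[-1,-0.43,0.37,0.27,-0.14,0,0]]])

```text
clock: 16.85
tool_pos: [0.5998, -0.132, 0.2101]
orientation: [0.266, 0.728, 0.577, 0.257]
contact_force: [-0.1, 0.2, -0.1]
finger_gap: 0.112
gripper_force: 49.2
```

```bash
python3 - <<'E'
from mv import *
p,R=cur();print(p,R.round(2).tolist(),r.get_obs()['qvel'].round(3),np.degrees(np.arccos(R[2,1])))
E
python3 ang.py
python3 - <<'E'
from mv import *
c=cap('scene','s8.png');W=cloud(c);h=cv2.cvtColor(c['img'],cv2.COLOR_BGR2HSV)
m=(abs(h[...,0].astype(int)-112)<12)&(h[...,1]>100)&(abs(W[...,0]-.6)<.12)&(abs(W[...,1]+.17)<.12)&(W[...,2]>.1)
P=W[m];print(len(P),P.mean(0));n=np.linalg.svd(P-P.mean(0))[2][2];print(n,np.degrees(np.arccos(abs(n[2]))))
E
```

```text
[ 0.59983796 -0.13195774  0.21012476] [[0.2, 0.7, 0.68], [0.98, -0.19, -0.09], [0.07, 0.68, -0.73]] [-0.09   0.085  0.108  2.027 -0.106 -2.093] 46.84639082953904
top [([499.6, 251.3], np.int32(32)), ([483.9, 253.0], np.int32(39))]
  yel 3d [ 0.5701 -0.3437  0.1008]
  yel 3d [ 0.5658 -0.313   0.1011]
  red [ 0.5853 -0.326   0.1495] xs 0.5321
scene [([247.8, 158.0], np.int32(4)), ([256.3, 164.4], np.int32(21))]
  yel 3d [ 0.5763 -0.3419  0.1052]
  yel 3d [ 0.5673 -0.3114  0.1016]
  red [ 0.5873 -0.3257  0.1491] xs 0.5341
  mark [ 0.5709 -0.3281  0.1021] xs 0.5176 hx 0.5069 a 1.0577219230809756 1.0467616646735445
158 [ 0.61237729 -0.12996555  0.20702487]
[ 0.69522367 -0.19674259  0.69134392] 46.26341418795052
```

View pics/s8.png

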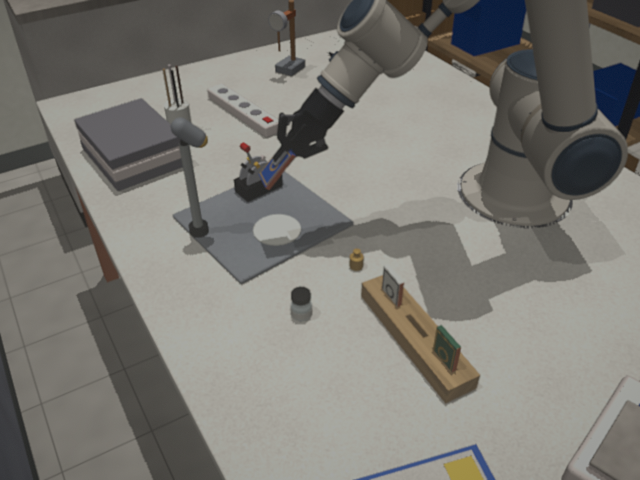

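The tile leans face-up at (280,160), still about 35 mm short in y, with the wrist turning. I correct its position.

Run:
```python
from mv import *
o=r.get_obs();print(o['clock'],o['joint_positions'].round(2),o['qvel'].round(2));p,R=cur();print(p)
for y in(-15,-12,-20): chain([((.592,-.164,.21),Rt(y,43))])
```

```text
16.9 [-0.42  0.35  2.04  1.55  0.2  -1.67] [ 0.01 -0.01 -0.02 -0.46  0.02  0.5 ]
[ 0.59990485 -0.13292367  0.21001777]
[-0.16, 0.002, -0.012] [0.002, -0.028, -0.001] 
[-0.16, 0.002, -0.012] [0.002, -0.016, -0.013] 
[-0.16, 0.002, -0.012] [0.001, -0.047, 0.019]
```

Run:
```python
from mv import *
for y in(-16,-20): chain([((.592,-.164,.21),Rt(y,39))])
```

```text
[-0.16, 0.002, -0.012] [0.024, -0.031, 0.004] 
[-0.16, 0.002, -0.012] [0.023, -0.046, 0.021]
```

>>> play_rows(rows=[[[-1,-0.04,0,0,0,0,0],[-1,-0.08,0,0,0,0,0],[-1,-0.12,0,-0.01,0,0,0],[-1,-0.16,0,-0.01,0,0,0],[-1,-0.16,0,-0.01,0,0,0],[-1,-0.16,0,-0.01,0,0,0],[-1,-0.16,0,-0.01,0,0,0],[-1,-0.16,0,-0.01,0,0,0],[-1,-0.16,0,-0.01,0,0,0],[-1,-0.16,0,-0.01,0,0,0]]])

```text
clock: 17.9
tool_pos: [0.5912, -0.1637, 0.2093]
orientation: [0.266, 0.729, 0.576, 0.256]
contact_force: [0.0, -0.6, -2.0]
finger_gap: 0.113
gripper_force: 49.2
```

Run:
```python
from mv import *
o=r.get_obs();print(o['clock'],o['joint_positions'].round(2),o['qvel'].round(3));p,R=cur();print(p,R.round(2).tolist())
chain([((.592,-.164,.21),R)])
```

```text
17.9 [-0.51  0.36  2.04  1.48  0.25 -1.66] [-0.002 -0.001  0.002  0.001  0.    -0.001]
[ 0.59122847 -0.16371197  0.20927658] [[0.2, 0.7, 0.68], [0.98, -0.19, -0.09], [0.07, 0.68, -0.73]]
[-0.0, 0.005, 0.0] [0.0, 0.0, 0.0]
```

```bash
python3 red.py; python3 ang.py | tail -2
python3 - <<'E'
from mv import *
c=cap('scene');W=cloud(c);h=cv2.cvtColor(c['img'],cv2.COLOR_BGR2HSV)
m=(abs(h[...,0].astype(int)-112)<12)&(h[...,1]>100)&(abs(W[...,0]-.6)<.12)&(abs(W[...,1]+.17)<.12)&(W[...,2]>.1)
P=W[m];n=np.linalg.svd(P-P.mean(0))[2][2];print(len(P),P.mean(0),np.degrees(np.arccos(abs(n[2]))))
E
```

```text
top 119 [[0.5784, -0.3359, 0.1464], [0.5854, -0.3246, 0.1526], [0.5915, -0.3147, 0.1557]] ((0.5846955180168152, -0.32610249519348145), (0.01589396223425865, 0.024140361696481705), 8.449263572692871)
scene 45 [[0.5838, -0.3323, 0.1461], [0.5895, -0.3199, 0.1537], [0.5941, -0.3132, 0.1573]] ((0.589094877243042, -0.3237135112285614), (0.010429805144667625, 0.023080211132764816), 9.421429634094238)
[-0.17124935 -0.01508345 -1.01834172]
  red [ 0.5877 -0.3257  0.1493] xs 0.5345
  mark [ 0.5719 -0.328   0.1044] xs 0.5186 hx 0.5072 a 1.057679087637565 1.0463846746541317
144 [ 0.60400767 -0.163733    0.20527828] 46.51299169930102
```

```bash
python3 -c "
from station import r
print(r.hand_in())"
```

```text
the job is handed in; nothing more can be done
None
```

The job is handed in and I have no verdict back: the lever was let go at about 1.05 rad by camera estimate, and the blue tile is held still about 21 cm above the bench over the disc, its glazed face 46–47° from straight up.

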